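Load the vibratory tumbler from a tote of birch blanks

TASK

The three birch blanks in the plywood tote are ready for smoothing: carry them in the tote to the vibratory tumbler and tip all three over the tote's open end into the tumbler's bowl. Then set the empty tote down upright on the black mat, clear of the tumbler and not dropped, and leave everything else on the desk where it stands.

Things in the scene. Friction and masses are not known exactly. Their poses are not given: they have to be found in the camera images.
- tote: open birch plywood tote, 160 mm long (x) x 124 mm wide (y), 190 g. Origin: centre of its underside; x points to the open pouring end, z up. Floor and walls 5 mm thick; walls 42 mm high at the back and sides, no wall or lip at the +x end. The sides rise to gables 118 mm high that carry a fixed handle across the tote. The blanks slide on its floor from 26 to 36 degrees of tilt
- tote_grip (a point): centre of the handle: a wooden batten 16 mm thick (tote x), 24 mm tall (z), 114 mm long (y), 104 mm above the tote's underside and 10 mm behind its middle (tote x = -10 mm), nearly over its centre of mass. Free all round; gripped from above with the fingers closing along tote x. Axes as the tote's
- tote_lip (a point): middle of the pouring edge: upper edge of the tote's floor at its open end (tote x = +80 mm, 5 mm above the underside); the edge runs 114 mm along y between the sides. Axes as the tote's
- blank0: birch block, a miniature blanket-chest blank, 30 x 70 x 28 mm (x, y, z), about 40 g; one of three lying side by side across the tote; origin at the block's centre
- blank1: birch block, a miniature blanket-chest blank, 30 x 70 x 28 mm (x, y, z), about 40 g; one of three lying side by side across the tote; origin at the block's centre
- blank2: birch block, a miniature blanket-chest blank, 30 x 70 x 28 mm (x, y, z), about 40 g; one of three lying side by side across the tote; origin at the block's centre
- tumbler: vibratory tumbler, fixed to the desk, lid off: grey motor base on springs, round open bowl on top, 216 mm across the rim and 170 mm high in all. Origin: centre of its underside; z up
- bowl_mouth (a point): centre of the bowl's open mouth, in the plane of its rim, 170 mm above the tumbler's underside. The mouth is 200 mm wide inside; the bowl is 82 mm deep, narrows to about 140 mm at the floor and has a low cone (30 mm high) in its middle. Axes parallel to the world's when the tumbler is at yaw 0; z up
- mat: black rubber mat, 600 mm (x) x 1000 mm (y), 3 mm thick, fixed on the desk; origin: centre of its underside. All the other things stand on it
- bunk_bed: bystander: birch miniature bunk bed, 171 x 100 mm and 140 mm high, loose, 150 g; origin: centre of its underside
- bar_stool: bystander: chrome miniature bar stool, 42 mm across the foot, 84 mm high, loose, 60 g; origin: centre of its underside
- knob_tin: bystander: round brass tin with a knobbed lid, 77 mm across, 64 mm high, loose, 160 g; origin: centre of its underside
- pen_stand: bystander: white plastic heat pen stand, foot 76 x 120 x 22 mm, fixed, with a pen lying in a sloping coil, 170 mm high; origin: centre of its underside
- pen_button (a joint): push button on the pen stand's foot: 0 out, 0.004 m fully pressed; to be left alone
Not all that is in view belongs to the job. Leave any orange look-alike of the blank1 alone.

How it is judged:
By the outcome, as a careful person would: the job done as asked, in the order asked, and still so for the second after the job is handed in, with the robot touching nothing.
It also fails if it takes over 56 s, if anything falls off the work surface, if the arm or the gripper's body presses on something with over 40 N, if the wrist force passes 120 N, or if a joint passes its speed limit or range.

ROBOT

A 6-joint arm with a two-finger parallel gripper is mounted at the origin on the work surface. World frame = base frame: x ahead of the robot, y to its left, z up, the work surface at z = 0. Lengths are in m, angles in rad, forces in N, time in s.
With the tool pointing down it reaches from about 0.3 to 0.875 m from the base axis. Payload 6.4 kg.
Tool frame: the origin (TCP) lies midway between the tips of the shut fingers; the grasp point (between the pads) lies ctrl.grip_point_offset behind it (ctrl.grip_point_offset is the distance from the TCP to the grasp point, in m); z points along the fingers, y is the direction in which the jaws open and shut (so a half turn about z gives the same grasp; the last joint's range is limited). The gripper opens to 85 mm and grips with 20 to 120 N. Pads are 22 mm wide; open, the fingers measure 114 mm over their backs; the gripper's body (76 mm by 85 mm) begins 54 mm behind the grasp point. The pads swing forward as they close: fully open they stand 13 mm farther back than shut.
Start: joints at [1.084, 0.181, 1.607, -0, 1.354, -0.206], TCP at [0.159, 0.552, 0.231] pointing down, gripper open.
Joint ranges: [-2.99, 2.99], [-0.89, 2.07], [0.3, 2.58], [-1.14, 4.28], [0, 2.63], [-3.12, 3.12]. Speed limits (rad/s): [2.57, 2.57, 3.01, 3.14, 3.14, 3.14].

INTERFACE

Orientations are given as a unit quaternion [w, x, y, z].
In Python, from bench import ctrl, viewer gives the robot as it stands.
- The arm moves only by the shell command python3 -m handwheel 'ROWS' [OPENING]. ROWS is JSON, a list of rows, each an object with "travel": the shift along the tool's x, y, z as a fraction of full scale, a list of three; "dr": the turn, a rotation vector about the tool's x, y, z as a fraction of full scale, a list of three. A call has 1 to 20 rows; each row shifts and turns the pose as measured when the row begins, along the tool's axes as they then stand; what a row does not reach is not made up. Full scale, the value 1, is 150 mm for a shift and 30 degrees for a turn. A row lasts 1/12 s, in which the tool goes at most 41.7 mm and 7.16 degrees, less where a joint would pass 70% of its speed; a pose out of reach is approached as far as the arm can. A call with a number of a shift or a turn outside -1 to 1 is refused whole. A call with a gripper value outside its range is refused whole. OPENING is the opening, from -1 (shut) to 1 (fully open), set as the call begins (- or left out, the last holds). The fingers move at their own pace and stop on an object; the grip force is fixed at half the most. Time passes only in rows, so rows that do not move let the fingers close. It gives the time, the measured TCP pose, the force and the opening at its end, in the units of the state.
- ctrl.get_obs(): the state, without advancing time (a new reading comes with each control period).
- viewer.camera(name): name is "scene" or "top"; returns the picture (480x640x3 uint8, red, green, blue); there is no depth.
- viewer.get_calibration(name): a dict with "camera_matrix" (3x3 intrinsics, pixels), "R" (3x3) and "t" (3): a world point X has camera coordinates R X + t. Camera axes: x right, y down, z forward; pixel columns grow to the right and rows downward; lengths in m; the calibration is good to about 2 mm. A picture is of the moment at which its call begins. get_calibration takes no time and is no camera call.
- ctrl.hand_in(): hands the job in, once; it reports no verdict.
The state is a dict: "time_s": time; "q": joint angles; "dq": joint speeds; "joint_efforts": joint torques, N m; "eef_pos": TCP position; "eef_rot": TCP orientation; "wrist_force": force on the tool from outside, world axes, zero at the start; "torque": the same for the moment, N m; "opening": opening from 0.0 (shut) to 1.0 (fully open).
Only numpy, scipy, OpenCV 4.12 (cv2) and the standard library are available. Lean on these libraries where they do the work, as an engineer would, in place of code of your own. Each camera call takes 0.05 s, during which the arm holds its last target. There are 200 camera calls.

## Working session

There is one attempt and no reset: what is moved stays moved. The work goes in short steps, Python scripts to look and compute and a shell command to move; the robot and the scene stay as the last step left them, time stands still between calls to the robot, and variables do not carry over. Pictures are saved under pics/ and viewed, about 8 in all and at most 12, crops included, and the job is handed in when it is done.

```bash
mkdir -p pics; ls
python3 - <<'E'
from bench import ctrl, viewer
import cv2,numpy as np
for n in("scene","top"):
    im=viewer.camera(n); cv2.imwrite(f"pics/{n}0.png",im[...,::-1]); c=viewer.get_calibration(n)
    print(n,np.round(c["camera_matrix"],1).tolist(),np.round(c["R"],3).tolist(),np.round(c["t"],3).tolist(), (-c["R"].T@c["t"]).round(3))
print(ctrl.get_obs(), ctrl.grip_point_offset)
E
```

```text
pics
scene [[591.6, 0.0, 321.4], [0.0, 591.6, 240.0], [0.0, 0.0, 1.0]] [[0.809, 0.588, -0.012], [0.492, -0.688, -0.534], [-0.322, 0.426, -0.846]] [-0.527, -0.169, 1.452] [ 0.978 -0.424  1.131]
top [[488.3, 0.0, 320.2], [0.0, 488.3, 244.1], [0.0, 0.0, 1.0]] [[0.0, -1.0, 0.016], [-0.988, -0.003, -0.156], [0.156, -0.016, -0.988]] [0.055, 0.607, 1.049] [0.435 0.073 1.13 ]
{'time_s': 0.1, 'q': array([ 1.08367561e+00,  1.81476214e-01,  1.60788547e+00,  2.47581075e-06,
        1.35379789e+00, -2.06294447e-01]), 'dq': array([ 1.37618835e-03, -1.77349756e-03, -1.47692605e-03, -5.98333615e-04,
       -1.57098256e-05,  7.06113493e-04]), 'joint_efforts': array([-1.52313287e-04, -4.45876586e+01, -3.52237165e+01, -2.02992301e-04,
        4.24596088e-03, -4.30020248e-05]), 'eef_pos': array([0.15910853, 0.55204359, 0.23047981]), 'eef_rot': array([-2.67358023e-04,  1.39952417e-01,  9.90157920e-01, -7.36428265e-04]), 'wrist_force': array([ 1.17143233,  0.0433521 , -0.1801888 ]), 'torque': array([-0.02764687,  0.00071551, -0.02944804]), 'opening': 1.0049812242510547} 0.0187
```

View pics/top0.png

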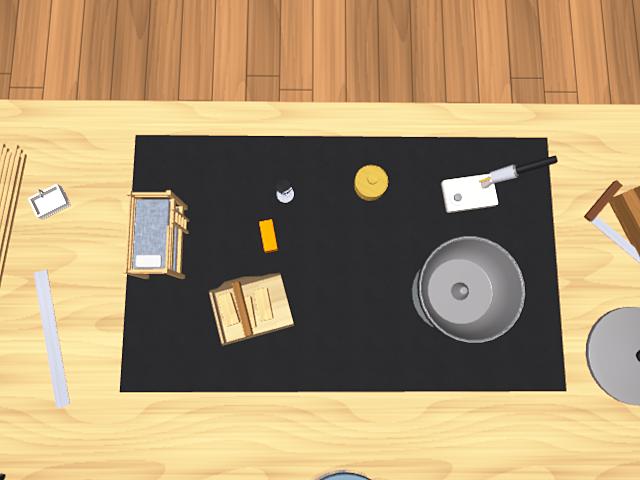

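View pics/scene0.png

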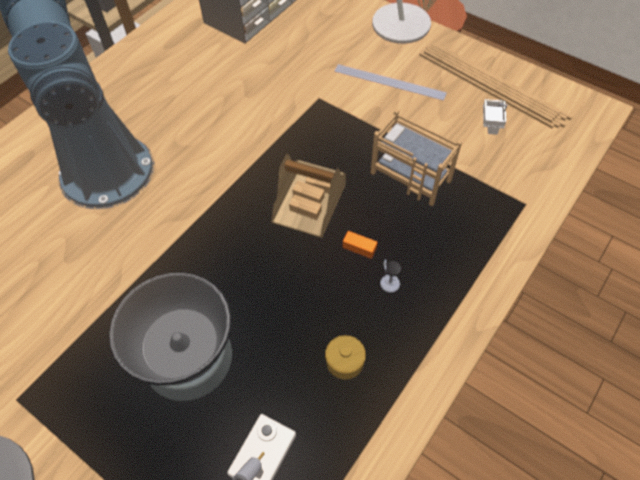

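The top view shows the tote at about (250,309), with its brown handle at (242,308) and its open end to the right, from (281,275) to (293,324). The bowl rim is centred near (472,289) and the orange decoy is at (268,236). In the scene view the handle is near (312,168) and the bowl at (171,328).

```bash
cat > h.py <<'E'
import cv2,numpy as np
from bench import ctrl, viewer
from scipy.spatial.transform import Rotation as Ro
def ray(n,uv,z):
    c=viewer.get_calibration(n);C=-c["R"].T@c["t"]
    d=c["R"].T@np.linalg.inv(c["camera_matrix"])@[uv[0],uv[1],1]
    return C+d*(z-C[2])/d[2]
def proj(n,X):
    c=viewer.get_calibration(n);p=c["camera_matrix"]@(c["R"]@np.array(X)+c["t"]);return p[:2]/p[2]
def tool():
    o=ctrl.get_obs();w=o["eef_rot"];return o["eef_pos"],Ro.from_quat([w[1],w[2],w[3],w[0]]),o
E
python3 - <<'E'
from h import *
im=cv2.imread("pics/top0.png");hsv=cv2.cvtColor(im,cv2.COLOR_BGR2HSV)
def biggest(m,box):
    k=np.zeros_like(m);x0,y0,x1,y1=box;k[y0:y1,x0:x1]=m[y0:y1,x0:x1]
    cs,_=cv2.findContours(k,0,1);return max(cs,key=cv2.contourArea)
print("hsv handle",hsv[308,243],"floor",hsv[310,283])
m=cv2.inRange(hsv,(5,110,60),(18,255,190))
c=biggest(m,(205,270,300,350));r=cv2.minAreaRect(c);print(r)
b=cv2.boxPoints(r);P=np.array([ray("top",p,.119) for p in b]);print("handle top",P.round(3).tolist(),P.mean(0).round(4))
for e in(P[1]-P[0],P[2]-P[1]):print(np.linalg.norm(e[:2]),np.degrees(np.arctan2(e[1],e[0])))
for p in[(281,275),(293,324)]:print("lip",p,ray("top",p,.008).round(3))
# whole tote outline
m=cv2.inRange(hsv,(0,40,60),(30,255,255));c=biggest(m,(200,265,300,350));print("hull",cv2.approxPolyDP(cv2.convexHull(c),3,True)[:,0].tolist())
# rim: bright mask
m=cv2.inRange(hsv,(0,0,75),(180,60,255));c=biggest(m,(400,215,540,360));(u,v),(a,bb),t=cv2.fitEllipse(c[c[:,0,0]>440]);print("ell",u,v,a,bb)
x=ray("top",(u,v),.173);print("bowl",x, [np.linalg.norm(ray("top",(u+d,v),.173)-x) for d in(a/2,bb/2)])
# scene check
s=cv2.imread("pics/scene0.png");hs=cv2.cvtColor(s,cv2.COLOR_BGR2HSV)
c=biggest(cv2.inRange(hs,(3,120,40),(14,255,180)),(270,150,350,190));M=cv2.minAreaRect(c);print("scene handle",M,"pred",proj("scene",P.mean(0)),"->",ray("scene",M[0],.112))
print("bowl in scene",proj("scene",x))
E
```

```text
hsv handle [ 15 157 195] floor [ 22  69 250]
((242.43032836914062, 307.8841552734375), (56.302833557128906, 9.656159400939941), 74.93151092529297)
handle top [[0.516, 0.242, 0.119], [0.521, 0.223, 0.119], [0.411, 0.191, 0.119], [0.406, 0.21, 0.119]] [0.4633 0.2166 0.119 ]
0.01977739118542641 -74.6908813091837
0.11529628735870381 -163.59304004628675
lip (281, 275) [0.541 0.146 0.008]
lip (293, 324) [0.43  0.117 0.008]
hull [[280, 273], [294, 325], [222, 345], [209, 290], [243, 276]]
ell 471.65325927734375 289.02569580078125 103.08705139160156 108.479736328125
bowl [ 0.49847457 -0.23989932  0.173     ] [np.float64(0.10201837121553999), np.float64(0.10736458228334099)]
scene handle ((308.30902099609375, 170.8800506591797), (49.16353225708008, 9.634441375732422), 16.189205169677734) pred [309.32344647 169.57859166] -> [0.46009807 0.21675793 0.112     ]
bowl in scene [169.87525569 324.18225628]
```

```bash
cat > s.py <<'E'
from h import *
import sys
p,R,o=tool();print("t",round(o["time_s"],2),"p",p.round(4),"q",o["q"].round(3),"F",o["wrist_force"].round(1),"op",round(o["opening"],3));print("toolx",R.as_matrix()[:,0].round(3),"y",R.as_matrix()[:,1].round(3),"z",R.as_matrix()[:,2].round(3))
E
python3 -m handwheel '[{"travel":[-0.183,-0.114,0],"dr":[0,0,0]},{"travel":[-0.183,-0.114,0],"dr":[0,0,0]},{"travel":[-0.183,-0.114,0],"dr":[0,0,0]},{"travel":[-0.183,-0.114,0],"dr":[0,0,0]},{"travel":[-0.183,-0.114,0],"dr":[0,0,0]},{"travel":[-0.183,-0.114,0],"dr":[0,0,0]},{"travel":[-0.183,-0.114,0],"dr":[0,0,0]},{"travel":[-0.183,-0.114,0],"dr":[0,0,0]},{"travel":[-0.183,-0.114,0],"dr":[0,0,0]},{"travel":[-0.183,-0.114,0],"dr":[0,0,0]},{"travel":[-0.183,-0.114,0],"dr":[0,0,0]},{"travel":[-0.183,-0.114,0],"dr":[0,0,0]},{"travel":[0,0,0],"dr":[0,0,-0.213]},{"travel":[0,0,0],"dr":[0,0,-0.213]},{"travel":[0,0,0],"dr":[0,0,-0.213]},{"travel":[0,0,0],"dr":[0,0,-0.213]},{"travel":[0,0,0],"dr":[0,0,-0.213]},{"travel":[0,0,0],"dr":[-0.2,0,0]},{"travel":[0,0,0],"dr":[-0.2,0,0]}]' 1; python3 s.py
```

```text
time_s: 1.68
eef_pos: [0.4254, 0.2495, 0.2233]
eef_rot: [-0.021, -0.154, 0.982, 0.103]
wrist_force: [0.8, -0.3, -0.4]
opening: 1.001
t 1.68 p [0.4254 0.2495 0.2233] q [ 0.15  -0.006  1.84   0.21   1.357 -1.782] F [ 0.8 -0.3 -0.4] op 1.001
toolx [-0.951 -0.308  0.01 ] y [-0.299  0.931  0.208] z [-0.074  0.195 -0.978]
```

```bash
python3 -m handwheel '[{"travel":[0,0,0],"dr":[0.2,0,0]},{"travel":[0,0,0],"dr":[0.18,0,0]},{"travel":[-0.083,-0.144,0],"dr":[0,0,0.055]},{"travel":[-0.083,-0.144,0],"dr":[0,0,0]},{"travel":[0,0,0],"dr":[0,0,0]}]'; python3 s.py
```

```text
time_s: 2.1
eef_pos: [0.4654, 0.2059, 0.22]
eef_rot: [-0.008, -0.132, 0.991, 0.005]
wrist_force: [0.5, 0.2, 0.3]
opening: 1.0
t 2.1 p [0.4654 0.2059 0.22  ] q [ 0.176  0.051  1.774  0.011  1.331 -1.663] F [0.5 0.2 0.3] op 1.0
toolx [-0.965 -0.262  0.014] y [-0.262  0.965  0.012] z [-0.016  0.008 -1.   ]
```

```bash
python3 -m handwheel '[{"travel":[0,0.07,0],"dr":[0.023,-0.026,0]},{"travel":[0,0,0.176],"dr":[0,0,0]},{"travel":[0,0,0.176],"dr":[0,0,0]},{"travel":[0,0,0.176],"dr":[0,0,0]},{"travel":[0,0,0.176],"dr":[0,0,0]},{"travel":[0,0,0.1],"dr":[0,0,0]},{"travel":[0,0,0],"dr":[0,0,0]},{"travel":[0,0,0],"dr":[0,0,0]}]'
python3 - <<'E'
from h import *
exec(open('s.py').read())
im=[cv2.resize(viewer.camera(n)[b:b+150,a:a+200,::-1],(400*2//2*1,300)) for n,a,b in(("top",160,220),("scene",220,110))]
cv2.imwrite("pics/pre.png",np.hstack(im))
E
```

```text
time_s: 2.77
eef_pos: [0.4613, 0.2167, 0.0945]
eef_rot: [-0.0, -0.131, 0.991, 0.001]
wrist_force: [-0.2, -0.2, 1.9]
opening: 1.0
t 2.77 p [0.4613 0.2167 0.0945] q [ 2.050e-01  2.090e-01  1.879e+00  1.000e-03  1.055e+00 -1.628e+00] F [-0.2 -0.2  1.9] op 1.0
toolx [-0.966 -0.259  0.001] y [-0.259  0.966  0.001] z [-0.001  0.001 -1.   ]
```

View pics/pre.png

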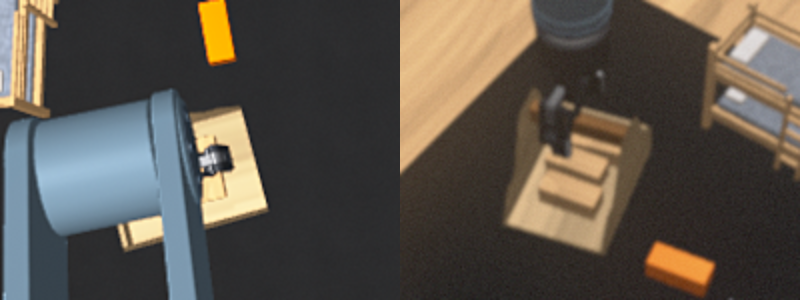

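The fingers straddle the handle. In the scene crop the near finger, at about (555,150), looks left of the handle's middle, so I'll check that by projection before closing.

Run:
```python
from h import *
tx=np.array([.268,-.963,0]);ty=np.array([.963,.268,0])
for nm,X in dict(fingertip=np.array([.4613,.2167,.10])+.048*tx,hc=np.array([.462,.216,.107]),hl=np.array([.462,.216,.107])-.057*ty,hr=np.array([.462,.216,.107])+.057*ty).items():
    print(nm,((proj("scene",X)-[220,110])*2).round())
```

```text
fingertip [162. 162.]
hc [178. 126.]
hl [130. 112.]
hr [226. 140.]
```

Prediction and picture agree: the fingertip should be at (562,162) and the handle should span 530 to 626. Closing now.

```bash
python3 -m handwheel '[{"travel":[0,0,0.035],"dr":[0,0,0]},{"travel":[0,0,0],"dr":[0,0,0]}]'; python3 -m handwheel '[{"travel":[0,0,0],"dr":[0,0,0]},{"travel":[0,0,0],"dr":[0,0,0]},{"travel":[0,0,0],"dr":[0,0,0]},{"travel":[0,0,0],"dr":[0,0,0]},{"travel":[0,0,0],"dr":[0,0,0]},{"travel":[0,0,0],"dr":[0,0,0]},{"travel":[0,0,0],"dr":[0,0,0]},{"travel":[0,0,0],"dr":[0,0,0]},{"travel":[0,0,0],"dr":[0,0,0]},{"travel":[0,0,0],"dr":[0,0,0]}]' -1; python3 s.py
```

```text
time_s: 3.03
eef_pos: [0.4638, 0.2174, 0.0925]
eef_rot: [0.003, -0.131, 0.991, 0.001]
wrist_force: [0.2, -0.0, 1.1]
opening: 1.001
time_s: 3.87
eef_pos: [0.4665, 0.218, 0.096]
eef_rot: [0.006, -0.131, 0.991, 0.001]
wrist_force: [0.7, -0.1, 0.6]
opening: 0.174
t 3.87 p [0.4665 0.218  0.096 ] q [ 2.060e-01  2.090e-01  1.875e+00  1.000e-03  1.045e+00 -1.628e+00] F [ 0.7 -0.1  0.6] op 0.174
toolx [-0.966 -0.259 -0.013] y [-0.259  0.966  0.   ] z [ 0.012  0.004 -1.   ]
```

```bash
python3 -m handwheel '[{"travel":[0,0,0],"dr":[0,0,0]},{"travel":[0,0,0],"dr":[0,0,0]},{"travel":[0.008,0,0.04],"dr":[0,0.02,0]},{"travel":[0.008,0,0.04],"dr":[0,0.02,0]}]' -0.4;  python3 -m handwheel '[{"travel":[0,0,0.02],"dr":[0,0.01,0]},{"travel":[0,0,0.003],"dr":[0,0,0]},{"travel":[0,0,0.003],"dr":[0,0,0]},{"travel":[0,0,0.003],"dr":[0,0,0]},{"travel":[0,0,0],"dr":[0,0,0]}]' -1; python3 s.py
```

```text
time_s: 4.2
eef_pos: [0.4648, 0.2175, 0.0843]
eef_rot: [-0.004, -0.131, 0.991, -0.0]
wrist_force: [-0.1, 0.2, 0.0]
opening: 0.3
time_s: 4.62
eef_pos: [0.4643, 0.2174, 0.0808]
eef_rot: [-0.009, -0.131, 0.991, -0.001]
wrist_force: [-0.2, 0.2, 0.6]
opening: 0.182
t 4.62 p [0.4643 0.2174 0.0808] q [ 2.070e-01  2.490e-01  1.863e+00 -1.000e-03  1.048e+00 -1.627e+00] F [-0.2  0.2  0.6] op 0.182
toolx [-0.965 -0.26   0.019] y [-0.26   0.966 -0.   ] z [-0.018 -0.005 -1.   ]
```

```bash
python3 -m handwheel '[{"travel":[0,0,0],"dr":[0,-0.03,0]},{"travel":[0,0,-0.03],"dr":[0,0,0]},{"travel":[0,0,-0.06],"dr":[0,0,0]},{"travel":[0,0,-0.1],"dr":[0,0,0]},{"travel":[0,0,-0.06],"dr":[0,0,0]},{"travel":[0,0,-0.03],"dr":[0,0,0]},{"travel":[0,0,0],"dr":[0,0,0]},{"travel":[0,0,0],"dr":[0,0,0]}]'
python3 - <<'E'
exec(open('s.py').read())
im=[cv2.resize(viewer.camera(n)[b:b+150,a:a+200,::-1],(400,300)) for n,a,b in(("top",160,220),("scene",220,110))]
cv2.imwrite("pics/lift.png",np.hstack(im))
E
```

```text
time_s: 5.28
eef_pos: [0.4614, 0.2168, 0.1223]
eef_rot: [-0.005, -0.131, 0.991, -0.0]
wrist_force: [-0.6, 0.5, -2.9]
opening: 0.177
t 5.28 p [0.4614 0.2168 0.1223] q [ 0.206  0.172  1.856 -0.     1.123 -1.628] F [-0.6  0.5 -2.9] op 0.177
toolx [-0.966 -0.26   0.009] y [-0.26   0.966  0.   ] z [-0.009 -0.002 -1.   ]
```

View pics/lift.png

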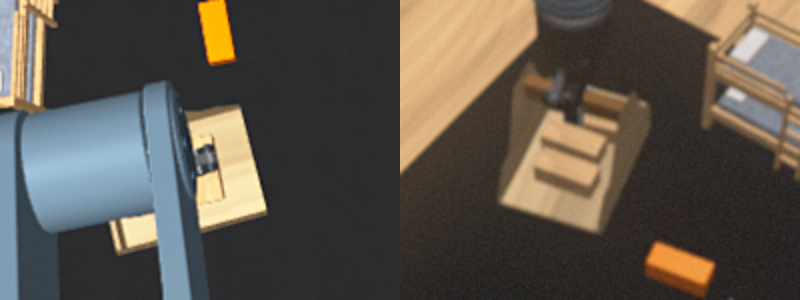

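The tote is off the mat and level. The fingers hold the handle near its middle and all three blanks are aboard (2.9 N).

```bash
python3 -m handwheel '[{"travel":[0,0,-0.03],"dr":[0,0,0]},{"travel":[0,0,-0.07],"dr":[0,0,0]},{"travel":[0,0,-0.1],"dr":[0,0,0]},{"travel":[0,0,-0.13],"dr":[0,0,0]},{"travel":[0,0,-0.13],"dr":[0,0,0]},{"travel":[0,0,-0.13],"dr":[0,0,0]},{"travel":[0,0,-0.13],"dr":[0,0,0]},{"travel":[0,0,-0.13],"dr":[0,0,0]},{"travel":[0,0,-0.13],"dr":[0,0,0]},{"travel":[0,0,-0.13],"dr":[0,0,0]},{"travel":[0,0,-0.09],"dr":[0,0,0]},{"travel":[0,0,-0.05],"dr":[0,0,0]},{"travel":[0,0,-0.02],"dr":[0,0,0]}]'; python3 -m handwheel '[{"travel":[0.01,-0.04,0],"dr":[0,0,0]},{"travel":[0.02,-0.08,0],"dr":[0,0,0]},{"travel":[0.03,-0.12,0],"dr":[0,0,0]},{"travel":[0.033,-0.15,0],"dr":[0,0,0]},{"travel":[0.033,-0.15,0],"dr":[0,0,0]},{"travel":[0.033,-0.15,0],"dr":[0,0,0]},{"travel":[0.033,-0.15,0],"dr":[0,0,0]},{"travel":[0.033,-0.15,0],"dr":[0,0,0]},{"travel":[0.033,-0.15,0],"dr":[0,0,0]},{"travel":[0.033,-0.15,0],"dr":[0,0,0]},{"travel":[0.033,-0.15,0],"dr":[0,0,0]},{"travel":[0.033,-0.15,0],"dr":[0,0,0]},{"travel":[0.03,-0.12,0],"dr":[0,0,0]},{"travel":[0.02,-0.09,0],"dr":[0,0,0]},{"travel":[0.02,-0.06,0],"dr":[0,0,0]},{"travel":[0.01,-0.03,0],"dr":[0,0,0]},{"travel":[0,0,0],"dr":[0,0,0]}]'; python3 s.py
```

```text
time_s: 6.47
eef_pos: [0.46, 0.2164, 0.3243]
eef_rot: [-0.009, -0.131, 0.991, -0.001]
wrist_force: [0.4, -0.9, -2.5]
opening: 0.181
time_s: 7.88
eef_pos: [0.4564, -0.0994, 0.3059]
eef_rot: [-0.026, -0.129, 0.991, 0.003]
wrist_force: [0.0, 1.7, -3.0]
opening: 0.183
t 7.88 p [ 0.4564 -0.0994  0.3059] q [-0.453 -0.086  1.735 -0.023  1.538 -2.282] F [ 0.   1.7 -3. ] op 0.183
toolx [-0.965 -0.257  0.05 ] y [-0.256  0.966  0.013] z [-0.052 -0.001 -0.999]
```

```bash
python3 -m handwheel '[{"travel":[0,0,0],"dr":[0,-0.03,0.06]},{"travel":[0,0,0],"dr":[0,-0.03,0.12]},{"travel":[0,0,0],"dr":[0,-0.03,0.14]},{"travel":[0,0,0],"dr":[0,0,0.14]},{"travel":[0,0,0],"dr":[0,0,0.14]},{"travel":[0,0,0],"dr":[0,0,0.14]},{"travel":[0,0,0],"dr":[0,0,0.08]},{"travel":[-0.05,-0.05,0],"dr":[0,0,0]},{"travel":[-0.08,-0.08,0],"dr":[0,0,0]},{"travel":[-0.11,-0.11,0],"dr":[0,0,0]},{"travel":[-0.11,-0.11,0],"dr":[0,0,0]},{"travel":[-0.08,-0.08,0],"dr":[0,0,0]},{"travel":[-0.04,-0.05,0],"dr":[0,0,0]},{"travel":[0,0,0],"dr":[0,0,0]}]'; python3 s.py
```

```text
time_s: 9.05
eef_pos: [0.5144, -0.1782, 0.3028]
eef_rot: [0.001, 0.092, 0.996, 0.007]
wrist_force: [0.3, -0.0, -3.0]
opening: 0.181
t 9.05 p [ 0.5144 -0.1782  0.3028] q [-0.56   0.061  1.596  0.014  1.49  -1.948] F [ 0.3 -0.  -3. ] op 0.181
toolx [-0.983  0.183 -0.001] y [0.183 0.983 0.015] z [ 0.003  0.014 -1.   ]
```

```bash
python3 -m handwheel '[{"travel":[0,0,-0.05],"dr":[-0.06,0,0]},{"travel":[0,0,0],"dr":[-0.13,0,0]},{"travel":[0,0,0],"dr":[-0.13,0,0]},{"travel":[0,0,0],"dr":[-0.13,0,0]},{"travel":[0,0,0],"dr":[-0.13,0,0]},{"travel":[0,0,0],"dr":[-0.1,0,0]}]'
python3 - <<'E'
exec(open('s.py').read())
im=[cv2.resize(viewer.camera(n)[b:b+225,a:a+225,::-1],(400,400)) for n,a,b in(("top",330,170),("scene",60,180))]
cv2.imwrite("pics/tilt1.png",np.hstack(im))
E
```

```text
time_s: 9.55
eef_pos: [0.5145, -0.1719, 0.3119]
eef_rot: [0.018, 0.085, 0.978, 0.191]
wrist_force: [0.3, -0.1, -3.1]
opening: 0.183
t 9.55 p [ 0.5145 -0.1719  0.3119] q [-0.739  0.131  1.548  0.327  1.669 -2.139] F [ 0.3 -0.1 -3.1] op 0.183
toolx [-0.985  0.172 -0.004] y [0.158 0.913 0.376] z [ 0.068  0.37  -0.927]
```

View pics/tilt1.png

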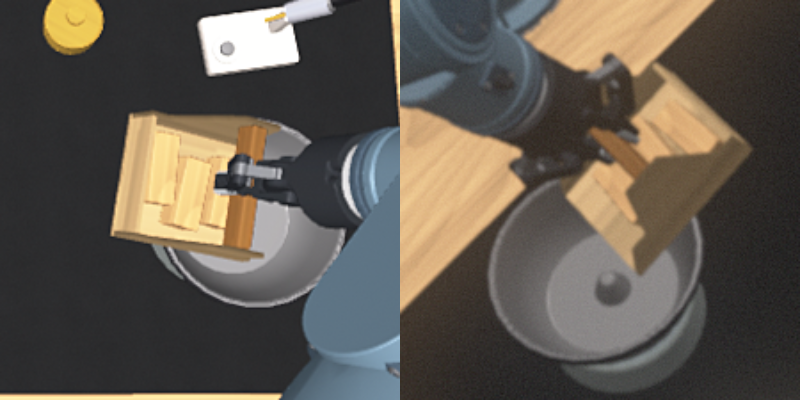

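At 22° of tilt all three blanks are still aboard and the lip is over the bowl, running from (568,190) to (640,270) in the right-hand picture. Tilting further.

```bash
python3 -m handwheel '[{"travel":[0.014,-0.012,-0.005],"dr":[-0.12,0,0]},{"travel":[0.014,-0.012,-0.005],"dr":[-0.12,0,0]},{"travel":[0.014,-0.012,-0.005],"dr":[-0.12,0,0]},{"travel":[0.014,-0.012,-0.005],"dr":[-0.12,0,0]},{"travel":[0.014,-0.012,-0.005],"dr":[-0.12,0,0]},{"travel":[0,0,0],"dr":[-0.05,0,0]},{"travel":[0,0,0],"dr":[0,0,0]},{"travel":[0,0,0],"dr":[0,0,0]},{"travel":[0,0,0],"dr":[0,0,0]}]'
python3 - <<'E'
exec(open('s.py').read())
im=[cv2.resize(viewer.camera(n)[b:b+225,a:a+225,::-1],(400,400)) for n,a,b in(("top",330,170),("scene",60,180))]
cv2.imwrite("pics/tilt2.png",np.hstack(im))
E
```

```text
time_s: 10.4
eef_pos: [0.5025, -0.1752, 0.3119]
eef_rot: [0.031, 0.077, 0.933, 0.349]
wrist_force: [1.0, 0.9, -2.3]
opening: 0.178
t 10.4 p [ 0.5025 -0.1752  0.3119] q [-0.882  0.241  1.531  0.543  1.844 -2.268] F [ 1.   0.9 -2.3] op 0.178
toolx [-0.986  0.165 -0.004] y [0.122 0.744 0.657] z [ 0.112  0.647 -0.754]
```

View pics/tilt2.png

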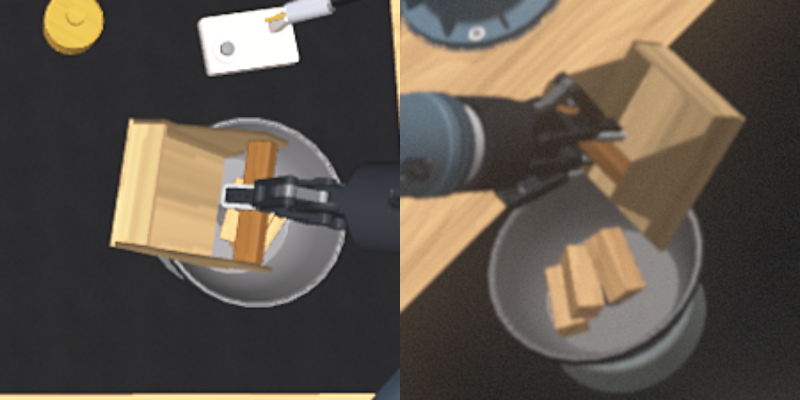

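All three blanks lie in the bowl, at about (595,280), and the tote is empty. Levelling the tote, then backing away.

```bash
python3 -m handwheel '[{"travel":[0,0.03,-0.06],"dr":[0,0,0]},{"travel":[0,0.06,-0.06],"dr":[0.1,0,0]},{"travel":[0,0.06,-0.03],"dr":[0.18,0,0]},{"travel":[0,0.06,0],"dr":[0.18,0,0]},{"travel":[0,0.06,0],"dr":[0.18,0,0]},{"travel":[0,0.06,0],"dr":[0.18,0,0]},{"travel":[0,0.06,0],"dr":[0.18,0,0]},{"travel":[0,0.06,0],"dr":[0.18,0,0]},{"travel":[0,0.06,0],"dr":[0.15,0,0]},{"travel":[0,0.03,0],"dr":[0,0,0]},{"travel":[0,0,0],"dr":[0,0,0]}]'; python3 s.py
```

```text
time_s: 11.42
eef_pos: [0.5145, -0.115, 0.3784]
eef_rot: [0.013, 0.084, 0.996, -0.008]
wrist_force: [-0.5, -0.2, -1.8]
opening: 0.183
t 11.42 p [ 0.5145 -0.115   0.3784] q [-0.441 -0.031  1.542 -0.007  1.602 -1.844] F [-0.5 -0.2 -1.8] op 0.183
toolx [-0.986  0.167 -0.026] y [ 0.167  0.986 -0.015] z [ 0.024 -0.019 -1.   ]
```

```bash
python3 -m handwheel '[{"travel":[0.02,0.06,0],"dr":[-0.028,0.05,0]},{"travel":[0.046,0.12,0],"dr":[0,0,0]},{"travel":[0.046,0.14,0],"dr":[0,0,0]},{"travel":[0.046,0.14,0],"dr":[0,0,0]},{"travel":[0.046,0.14,0],"dr":[0,0,0]},{"travel":[0.046,0.14,0],"dr":[0,0,0]},{"travel":[0.046,0.14,0],"dr":[0,0,0]},{"travel":[0.046,0.14,0],"dr":[0,0,0]},{"travel":[0.046,0.14,0],"dr":[0,0,0]},{"travel":[0.046,0.14,0],"dr":[0,0,0]},{"travel":[0.046,0.14,0],"dr":[0,0,0]},{"travel":[0.046,0.14,0],"dr":[0,0,0]},{"travel":[0.046,0.12,0],"dr":[0,0,0]},{"travel":[0.046,0.08,0],"dr":[0,0,0]},{"travel":[0.02,0.03,0],"dr":[0,0,0]},{"travel":[0,0,0],"dr":[0,0,0]}]'; python3 s.py
```

```text
time_s: 12.75
eef_pos: [0.4666, 0.17, 0.3848]
eef_rot: [-0.007, 0.095, 0.995, 0.015]
wrist_force: [0.2, -0.6, -2.4]
opening: 0.179
t 12.75 p [0.4666 0.17   0.3848] q [ 0.089 -0.085  1.58   0.032  1.654 -1.288] F [ 0.2 -0.6 -2.4] op 0.179
toolx [-0.982  0.19   0.017] y [0.19  0.981 0.029] z [-0.011  0.031 -0.999]
```

```bash
python3 -m handwheel '[{"travel":[0.06,0,0.04],"dr":[0.04,-0.025,0]},{"travel":[0.06,0,0.1],"dr":[0,0,0]},{"travel":[0.03,0,0.15],"dr":[0,0,0]},{"travel":[0,0,0.15],"dr":[0,0,0]},{"travel":[0,0,0.15],"dr":[0,0,0]},{"travel":[0,0,0.15],"dr":[0,0,0]},{"travel":[0,0,0.15],"dr":[0,0,0]},{"travel":[0,0,0.15],"dr":[0,0,0]},{"travel":[0,0,0.15],"dr":[0,0,0]},{"travel":[0,0,0.15],"dr":[0,0,0]},{"travel":[0,0,0.12],"dr":[0,0,0]},{"travel":[0,0,0.1],"dr":[0,0,0]},{"travel":[0,0,0.06],"dr":[0,0,0]},{"travel":[0,0,0.03],"dr":[0,0,0]},{"travel":[0,0,0],"dr":[0,0,0]},{"travel":[0,0,0],"dr":[0,0,0]}]'
python3 - <<'E'
exec(open('s.py').read())
im=[cv2.resize(viewer.camera(n)[b:b+150,a:a+200,::-1],(400,300)) for n,a,b in(("top",180,220),("scene",200,130))]
cv2.imwrite("pics/low.png",np.hstack(im))
E
```

```text
time_s: 14.08
eef_pos: [0.4517, 0.1582, 0.1296]
eef_rot: [-0.001, 0.109, 0.994, 0.006]
wrist_force: [0.3, -0.1, -0.7]
opening: 0.175
t 14.08 p [0.4517 0.1582 0.1296] q [ 0.079  0.085  1.937  0.014  1.119 -1.28 ] F [ 0.3 -0.1 -0.7] op 0.175
toolx [-0.976  0.216  0.004] y [0.216 0.976 0.012] z [-0.001  0.013 -1.   ]
```

View pics/low.png

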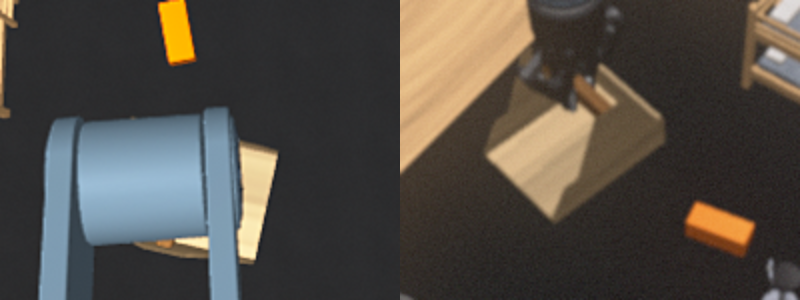

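Run:
```python
from h import *
p,R,o=tool();print(o["wrist_force"])
R=R.as_matrix();tx,ty=-R[:,1],-R[:,0]
for ph in(-10,0,10):
  a=np.radians(ph);
  for s in(1,-1):
    # pitch about grip by ph (lip down +)
    v=np.array([.09,-.073]);x=v[0]*np.cos(a)+v[1]*np.sin(a);z=-v[0]*np.sin(a)+v[1]*np.cos(a)
    X=p+x*tx+s*.062*ty+[0,0,z];print(ph,s,((proj("top",X)-[180,220])*2).round(),((proj("scene",X)-[200,130])*2+[400,0]).round())
```

```text
[-0.29822946  0.63109217 -1.22851656]
-10 1 [290. 151.] [545. 221.]
-10 -1 [265. 266.] [474. 150.]
0 1 [279. 150.] [554. 224.]
0 -1 [254. 263.] [484. 154.]
10 1 [267. 148.] [565. 223.]
10 -1 [242. 259.] [495. 154.]
```

The tote hangs level: the lip corners are at (278,153) and (258,263) in top, and (553,221) and (487,155) in scene, which match the zero-pitch prediction. Lowering gently.

```bash
python3 -m handwheel '[{"travel":[0,0,0.05],"dr":[0.02,0,0]},{"travel":[0,0,0.07],"dr":[0,0,0]},{"travel":[0,0,0.07],"dr":[0,0,0]},{"travel":[0,0,0.05],"dr":[0,0,0]},{"travel":[0,0,0.03],"dr":[0,0,0]},{"travel":[0,0,0.015],"dr":[0,0,0]},{"travel":[0,0,0],"dr":[0,0,0]}]'; python3 s.py
```

```text
time_s: 14.77
eef_pos: [0.4535, 0.1594, 0.085]
eef_rot: [0.001, 0.108, 0.994, 0.001]
wrist_force: [0.3, 0.4, -2.1]
opening: 0.179
t 14.77 p [0.4535 0.1594 0.085 ] q [ 0.089  0.164  1.957  0.002  1.019 -1.267] F [ 0.3  0.4 -2.1] op 0.179
toolx [-0.977  0.214 -0.001] y [0.214 0.977 0.003] z [ 0.002  0.002 -1.   ]
```

```bash
python3 -m handwheel '[{"travel":[0,0,0.012],"dr":[0,0,0]},{"travel":[0,0,0.012],"dr":[0,0,0]},{"travel":[0,0,0.008],"dr":[0,0,0]},{"travel":[0,0,0],"dr":[0,0,0]}]'; python3 s.py
```

```text
time_s: 15.1
eef_pos: [0.4547, 0.1594, 0.0813]
eef_rot: [0.001, 0.108, 0.994, 0.001]
wrist_force: [-1.4, 0.4, -0.7]
opening: 0.181
t 15.1 p [0.4547 0.1594 0.0813] q [ 0.089  0.172  1.957  0.002  1.01  -1.267] F [-1.4  0.4 -0.7] op 0.181
toolx [-0.977  0.214 -0.003] y [0.214 0.977 0.002] z [ 0.003  0.002 -1.   ]
```

```bash
python3 -m handwheel '[{"travel":[0,0,0.008],"dr":[0,0,0]},{"travel":[0,0,0.008],"dr":[0,0,0]},{"travel":[0,0,0],"dr":[0,0,0]}]'; python3 s.py
```

```text
time_s: 15.35
eef_pos: [0.4558, 0.1592, 0.081]
eef_rot: [0.002, 0.108, 0.994, 0.001]
wrist_force: [-2.0, 0.3, 2.0]
opening: 0.182
t 15.35 p [0.4558 0.1592 0.081 ] q [ 8.900e-02  1.730e-01  1.956e+00  1.000e-03  1.007e+00 -1.267e+00] F [-2.   0.3  2. ] op 0.182
toolx [-0.977  0.214 -0.004] y [0.214 0.977 0.003] z [ 0.005  0.002 -1.   ]
```

The tote is down (+2 N, z matching the pick-up height). Opening the fingers, then rising.

```bash
python3 -m handwheel '[{"travel":[0,0,0],"dr":[0,0,0]},{"travel":[0,0,0],"dr":[0,0,0]},{"travel":[0,0,0],"dr":[0,0,0]},{"travel":[0,0,0],"dr":[0,0,0]},{"travel":[0,0,0],"dr":[0,0,0]},{"travel":[0,0,0],"dr":[0,0,0]},{"travel":[0,0,0],"dr":[0,0,0]}]' 1; python3 -m handwheel '[{"travel":[0,0,-0.05],"dr":[0,0,0]},{"travel":[0,0,-0.1],"dr":[0,0,0]},{"travel":[0,0,-0.15],"dr":[0,0,0]},{"travel":[0,0,-0.15],"dr":[0,0,0]},{"travel":[0,0,-0.15],"dr":[0,0,0]},{"travel":[0,0,-0.15],"dr":[0,0,0]},{"travel":[0,0,-0.15],"dr":[0,0,0]},{"travel":[0,0,-0.15],"dr":[0,0,0]},{"travel":[0,0,-0.1],"dr":[0,0,0]},{"travel":[0,0,0],"dr":[0,0,0]},{"travel":[0,0,0],"dr":[0,0,0]}]'
python3 - <<'E'
exec(open('s.py').read())
a=viewer.camera("top")[100:400,100:580,::-1];b=viewer.camera("scene")[100:480,0:480,::-1]
cv2.imwrite("pics/end.png",np.hstack([cv2.resize(a,(420,300)),cv2.resize(b,(379,300))]))
E
```

```text
time_s: 15.93
eef_pos: [0.4573, 0.1594, 0.0816]
eef_rot: [0.004, 0.108, 0.994, 0.002]
wrist_force: [0.2, 0.4, -0.1]
opening: 1.001
time_s: 16.85
eef_pos: [0.454, 0.1589, 0.266]
eef_rot: [0.004, 0.108, 0.994, 0.001]
wrist_force: [0.0, -0.2, -0.3]
opening: 0.998
t 16.85 p [0.454  0.1589 0.266 ] q [ 8.800e-02 -7.100e-02  1.800e+00  1.000e-03  1.404e+00 -1.267e+00] F [ 0.  -0.2 -0.3] op 0.998
toolx [-0.977  0.214 -0.008] y [0.214 0.977 0.004] z [ 0.008  0.002 -1.   ]
```

View pics/end.png

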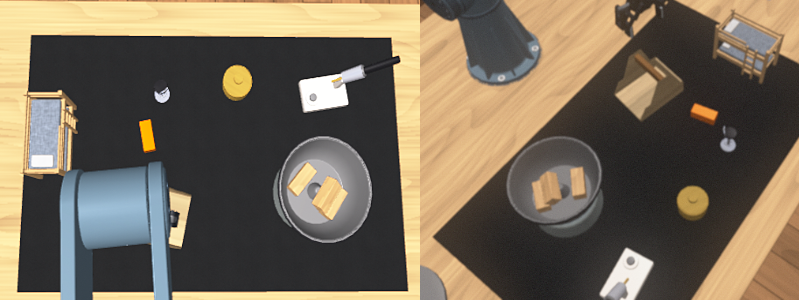

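The tote stands upright and empty on the mat, and the gripper is clear above it. The three blanks are in the bowl and the bystanders look unmoved.

```bash
python3 -c "
from bench import ctrl
print(ctrl.hand_in())"
```

```text
the job is handed in; nothing more can be done
None
```

I carried the tote by its handle to the tumbler and tipped it to about 41° over the bowl, which put all three blanks in. I then set the empty tote down on the mat at about (0.46, 0.15), lowered to contact before letting go, and handed the job in at about 17 s.

- **Last pictures:** the tote is upright and empty, well clear of the tumbler, and the three blanks are in the bowl. Two of them lie touching and partly overlap in the view. The bystanders and the orange look-alike appear unmoved by eye; I did not measure them again.
- **Forces:** wrist force read about 0 N after release, and no more than about 3 N in any reading I took.
- **Corrections:** the first grasp ended about 8 mm above the handle's middle, so I gripped again lower before lifting. Small pose drifts along the way were corrected as I went. No check failed at the end.

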